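# Clamp the soap slice in the spring holder

## Robot

A 6-joint arm with a two-finger parallel gripper is mounted at the origin on the work surface; the furniture and walls round the work are solid. World frame = base frame: x ahead of the robot, y to its left, z up, the work surface at z = 0. Lengths are in mm, angles in rad, forces in N, time in s.
With the tool pointing down it reaches from about 400 to 925 mm from the base axis. Payload 12.5 kg.
Tool frame: the origin (TCP) lies at the centre of the arm's flange, where the gripper is bolted on; the fingertips stand 190 mm ahead of it and the grasp point (between the pads) lies 171 mm ahead of it; z points along the fingers, y is the line along which they close (so a half turn about z gives the same grasp; the last joint's range is limited). The gripper opens to 95 mm and grips with 3 to 60 N. Pads are 20 mm wide; open, the fingers measure 119 mm over their backs; the gripper's body (75 mm by 180 mm) begins 59 mm behind the grasp point.
Start: joints at [1.169, 0.491, 1.559, -0, 1.092, -0.106], TCP at [182.167, 597.863, 404.761] pointing down, gripper open.
Joint ranges: [-3.1, 3.1], [-0.84, 2.19], [0.05, 2.79], [-1.13, 4.28], [0.06, 2.93], [-2.69, 2.69]. Speed limits (rad/s): [2.22, 2.22, 2.79, 3.14, 3.14, 3.14].

## Interface

Orientations are given as [roll, pitch, yaw] about the fixed x, y, z axes, in that order (R = Rz(yaw) Ry(pitch) Rx(roll)).
In Python, from cell import env, read_camera, search_frame, cut_out gives the robot as it stands. The module is installed in compiled form; this text tells all that it offers.
- The arm moves only by the tool move_arm, never from a script. Its argument "commands" is a list of rows, each a list of 3 entries, a list of its own where there are three numbers: the shift along the world's x, y, z normalised to -1 to 1, where 1 is 0.03 m, then the turn about the world's z normalised to -1 to 1, where 1 is 0.08 rad, then the opening, from -1 (shut) to 1 (fully open), so that 0 is half open. A call has 1 to 20 rows; each row shifts and turns the commanded pose from where the row before left it; what a row does not reach is not made up. A row lasts 1/12 s, in which the tool goes at most 41.7 mm and 7.16 degrees, less where a joint would pass 70% of its speed; a pose out of reach is approached as far as the arm can. A call with a number of a shift or a turn outside -1 to 1 is refused whole. A call with a gripper value outside its range is refused whole. The fingers move at their own pace and stop on an object; the grip force is fixed at half the most. Time passes only in rows, so rows that do not move let the fingers close. It gives the time, the measured TCP pose, the force, the opening and the grip force at its end, in the units of the state.
- env.state(): the state, without advancing time (a new reading comes with each control period).
- read_camera(name): name is "scene" or "side" or "wrist"; returns a dict with "image" (384x512x3 uint8, red, green, blue), "fx", "fy", "cx", "cy" (pixels), "rvec" (rotation vector, rad) and "tvec" (3), from world to camera coordinates, as OpenCV has them. Camera axes: x right, y down, z forward; pixel columns grow to the right and rows downward; lengths in mm; the calibration is good to about 2 mm. A picture is of the moment at which its call begins. There is no depth.
- env.job_done(): hands the job in; it is judged then, once.
Trained networks look in a picture, given as the dict that the camera call returned (one of the last four; its "shot" number tells which), for a name from the list of things; names that differ only in an ending like _2 or _b are one class to them, and where a whole thing is asked for, a point or a joint stands for the part that bears it (a point fixed in the world has none). Each returns a list of dicts, best first, with "confidence" (0 to 1); they miss things now and then, are a little off and sometimes report something else, mostly with a low value. They report only what shows in the picture. A call takes as long as a camera call.
- search_frame(thing, picture): "at" ([column, row] in pixels, amid what is visible of it).
- cut_out(thing, picture): "region" (384x512 bool, what is visible of it) and "at" ([column, row] in pixels, amid what is visible of it).
The state is a dict: "t": time; "joints": joint angles; "qvel": joint speeds; "tau": joint torques, N m; "eef_pos": TCP position; "tcp_rot": TCP orientation; "ft_force": force on the tool from outside, world axes, zero at the start; "moment": the same for the moment, N m; "opening": opening from 0.0 (shut) to 1.0 (fully open); "grip_force": force on a finger pad.
Only numpy, scipy, OpenCV 4.12 (cv2) and the standard library are available. Lean on these libraries where they do the work, as an engineer would, in place of code of your own. Each camera call takes 0.05 s, during which the arm holds its last target. There are 200 camera calls.

## Task

Take the thin cut slice of soap from the bench and load it in the spring clamp, ready for trimming: push the tall spring jaw back with the end of the slice, lower the slice behind the low fixed stop until it stands upright on the board, centred across it, and let go so that the jaw holds it lengthwise against the stop.

Things in the scene. Friction and masses are not known exactly. Their poses are not given: they have to be found in the camera images.
- soap_slice: thin lilac slice of soap, a rigid bar 25 mm thick (its x), 67 mm long (y), 57 mm high (z), 90 g, standing on the bench; origin at the centre of its 25 x 67 mm underside. Grasp it across the 25 mm. Not wanted: the thick lilac soap block (71 x 67 x 57 mm) and the pine offcut (34 x 72 x 45 mm) nearby
- holder: spring clamp fixed to the bench: wooden board 180 mm (its x) by 80 mm (y), 14 mm thick, origin at the centre of its underside, z up. On it, all 50 to 60 mm wide about y = 0: low aluminium stop, x = -69 to -55 mm, top at z = 32 mm; tall sprung aluminium jaw 12 mm thick, top at z = 69 mm; grey spring housing, x = 50 to 84 mm, top at z = 60 mm. Sides (+y, -y) open
- seat (a point): point on the board's top (z = 14 mm in the holder's frame), x = -22 mm, y = 0, under the middle of the clamped slice, whose length lies along the holder's x; axes as the holder's. The stop's inner face is 33 mm from it towards -x; at rest the jaw's face is 7 mm from it towards +x, so the gap (40 mm) is shorter than the slice
- jaw (a joint): how far the jaw is pushed back from the stop, along the holder's +x, in m: 0 at rest (face at holder x = -15 mm), at most 0.05. The spring pushes it shut with 3.6 N at 0, 5.8 N at 0.027, 7.6 N at 0.05. Reads about 0.026 with the slice clamped; must be pushed past that to let the slice down behind the stop

How it is judged (in metres and radians):
On the way:
1. the jaw is pushed back with the slice at it (value of joint jaw above 0.018 m and distance between soap_slice and seat below 0.06 m), for 0.1 s.
At the end, for the whole second after the job is handed in: The slice stands upright (7 degrees) on the board (4 mm), lengthwise (11 degrees) and within 15 mm of the clamp's middle line, held between stop and jaw (jaw 22 to 32 mm back, slice centre within 8 mm of x = -22 mm), released and at rest (value of joint jaw between 0.022 and 0.032 m and x of soap_slice in the frame of holder between -0.03 and -0.014 m and y of soap_slice in the frame of holder between -0.015 and 0.015 m and z of soap_slice in the frame of holder between 0.01 and 0.018 m and angle between the y axis of soap_slice and the x axis of holder, either way round below 0.2 rad and angle between soap_slice's own z axis and vertical below 0.12 rad and linear speed of soap_slice below 0.02 m/s); the robot touches nothing.
It also fails if it takes over 40 s, if anything falls off the work surface, if the arm or the gripper's body presses on something with over 40 N, if the wrist force passes 120 N, or if a joint passes its speed limit or range.

## Working session

There is one attempt and no reset: what is moved stays moved. The work goes in short steps, Python scripts to look and compute and a tool call to move; the robot and the scene stay as the last step left them, time stands still between calls to the robot, and variables do not carry over. Pictures are saved under pics/ and viewed, at most 10 in all, crops included, and the job is handed in when it is done.

Besides the shell and the picture viewer there is one more tool, called after "Emit:" by a JSON object that holds its "fn" and its "kwargs". move_arm: Moves the arm, as the interface text tells. Its arguments: {"type":"object","properties":{"commands":{"type":"array","items":{"type":"array"}}},"required":["commands"]}

```bash
mkdir -p pics
cat > h.py <<'E'
import numpy as np, cv2
from cell import env, read_camera, search_frame, cut_out
def ray(p,uv):
    R=cv2.Rodrigues(np.array(p["rvec"],float))[0]; t=np.array(p["tvec"],float).ravel()
    d=R.T@np.array([(uv[0]-p["cx"])/p["fx"],(uv[1]-p["cy"])/p["fy"],1.0]); return -R.T@t,d
def at_z(p,uv,z):
    o,d=ray(p,uv); return o+d*(z-o[2])/d[2]
def proj(p,X):
    K=np.array([[p["fx"],0,p["cx"]],[0,p["fy"],p["cy"]],[0,0,1.]])
    return cv2.projectPoints(np.array(X,float).reshape(-1,3),np.array(p["rvec"],float),np.array(p["tvec"],float),K,None)[0].reshape(-1,2)
def save(p,n): cv2.imwrite("pics/"+n,p["image"][:,:,::-1])
E
python3 - <<'E'
from h import *
ps={}
for n in("scene","side"):
    p=read_camera(n); save(p,n+"0.png"); print(n,ray(p,(256,192)))
    for t in("soap_slice","holder","jaw"):
        for r in cut_out(t,p)[:3]:
            ys,xs=np.nonzero(r["region"]); box=cv2.minAreaRect(np.c_[xs,ys].astype(np.float32))
            print(t,round(r["confidence"],2),np.round(r["at"]),len(xs),box,at_z(p,r["at"],{"soap_slice":30,"holder":14,"jaw":40}[t]).round())
print(env.state())
E
cd pics; python3 -c "
import cv2,numpy as np
cv2.imwrite('both.png',cv2.resize(np.vstack([cv2.imread('scene0.png'),cv2.imread('side0.png')]),(400,600)))"
```

```text
scene (array([206.31981835, 551.26733282, 708.74079593]), array([ 0.39526219, -0.49825633, -0.77177738]))
soap_slice 0.9 [189. 207.] 816 ((191.5721893310547, 205.587646484375), (22.03301239013672, 44.47216033935547), 23.96249008178711) [631. 219.  30.]
jaw 0.62 [287. 138.] 374 ((296.67559814453125, 133.81951904296875), (31.91826820373535, 30.032506942749023), 77.90524291992188) [589. -39.  40.]
side (array([ 489.74898537, -661.56450256,  467.7987477 ]), array([ 0.06773777,  0.85176869, -0.51955653]))
soap_slice 0.57 [288. 158.] 606 ((286.5, 156.5), (33.0, 23.0), 90.0) [629. 202.  30.]
holder 0.8 [272. 229.] 3722 ((275.268798828125, 227.07388305664062), (53.53729248046875, 92.512451171875), 55.17551040649414) [569. -46.  14.]
holder 0.37 [282. 215.] 818 ((282.49139404296875, 215.85345458984375), (35.977970123291016, 31.11962890625), 23.198589324951172) [593.  -2.  14.]
jaw 0.9 [281. 214.] 764 ((282.70001220703125, 216.1000213623047), (35.329872131347656, 30.857736587524414), 26.56505012512207) [584. -38.  40.]
{'t': 0.4, 'joints': array([ 1.16935478e+00,  4.91011990e-01,  1.55900787e+00,  2.18082246e-05,
        1.09171259e+00, -1.05590880e-01]), 'qvel': array([ 1.64500532e-03, -1.68366210e-03,  4.54715952e-05,  4.85487094e-04,
       -4.93511811e-04, -3.36411738e-04]), 'tau': array([-7.01902809e-04, -6.11911511e+01, -2.58177191e+01,  6.92610699e-02,
        4.52169974e-02, -6.38373152e-06]), 'eef_pos': array([182.1880181 , 597.84513772, 404.65414119]), 'tcp_rot': array([-3.14145568e+00, -3.39775030e-05,  2.84573193e+00]), 'ft_force': array([ 0.54230974, -0.20139738, -0.14703518]), 'moment': array([-0.00587877, -0.02196994,  0.03103286]), 'grip_force': 0.0, 'opening': 1.0034193813212662}
```

View pics/scene0.png

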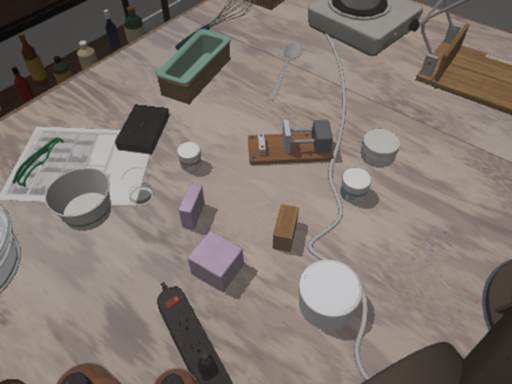

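View pics/side0.png

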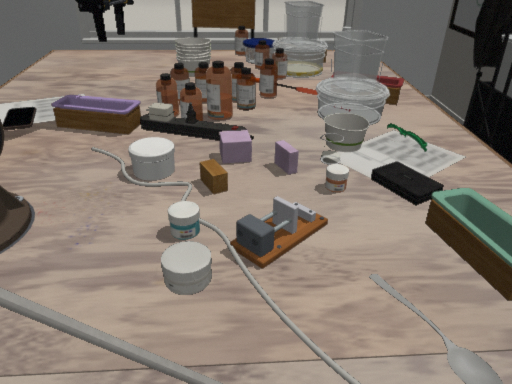

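The scene picture shows the slice at (192,206), the thick block at (217,260), the offcut at (287,228), and the holder at (290,147) with its stop to the left and its housing to the right. The side picture shows the slice at (287,157) and the holder at (280,230). Next I'll fit the poses by silhouette.

```bash
cat >> h.py <<'E'
from scipy.optimize import minimize
def box(x0,x1,y0,y1,z0,z1): return np.array([[x,y,z] for x in(x0,x1) for y in(y0,y1) for z in(z0,z1)],float)
SL=[box(-12.5,12.5,-33.5,33.5,0,57)]
HO=[box(-90,90,-40,40,0,14),box(-69,-55,-28,28,14,32),box(-15,-3,-28,28,14,69),box(50,84,-28,28,14,60)]
def place(P,q):
    c,s=np.cos(q[2]),np.sin(q[2]); return P@np.array([[c,s,0],[-s,c,0],[0,0,1]])+[q[0],q[1],0]
def sil(p,parts,q):
    m=np.zeros((384,512),np.uint8)
    for P in parts: cv2.fillConvexPoly(m,cv2.convexHull(np.clip(proj(p,place(P,q))*16,-30000,30000).astype(np.int32)),1,shift=4)
    return m>0
def fit(views,parts,starts):
    def cost(q): 
        return -sum((sil(p,parts,q)&m).sum()/max((sil(p,parts,q)|m).sum(),1) for p,m in views)/len(views)
    best=None
    for q0 in starts:
        s=np.array([q0+d for d in np.vstack([np.zeros(3),np.diag([15,15,.3])])])
        r=minimize(cost,q0,method="Nelder-Mead",options=dict(initial_simplex=s,xatol=.05,fatol=1e-4))
        if best is None or r.fun<best.fun: best=r
    return best.x,-best.fun
E
python3 - <<'E'
from h import *
a=read_camera("scene"); b=read_camera("side")
def m(t,p): 
    r=cut_out(t,p); return r[0]["region"] if r else None
v=[(p,m("soap_slice",p)) for p in(a,b)]
print(fit([x for x in v if x[1] is not None],SL,[np.array([630,212,y]) for y in np.arange(0,3.1,.4)]))
v=[(p,m("holder",p)) for p in(a,b)]; v=[x for x in v if x[1] is not None]; print(len(v))
print(fit(v,HO,[np.array([570,-35,y]) for y in np.arange(-2.6,-.2,.4)]))
for u in((248,150),(332,150)): print(at_z(a,u,14).round())
E
```

```text
(array([6.25660088e+02, 2.14854526e+02, 3.86836168e-01]), np.float64(0.8484358759854995))
2
(array([585.53167658, -45.8298322 ,  -2.40396208]), np.float64(0.9126570679481233))
[648.  22.  14.]
[506. -90.  14.]
```

Emit:
{"fn": "move_arm", "kwargs": {"commands": [[[0.9,-0.8,0],0,1],[[0.9,-0.8,0],0,1],[[0.9,-0.8,0],0,1],[[0.9,-0.8,0],0,1],[[0.9,-0.8,0],0,1],[[0.9,-0.8,0],0,1],[[0.9,-0.8,0],0,1],[[0.9,-0.8,0],0,1],[[0.9,-0.8,0],0,1],[[0.9,-0.8,0],0,1],[[0.9,-0.8,0],0,1],[[0.9,-0.8,0],0,1],[[0.9,-0.8,0],0,1]]}}

```text
t: 1.78
eef_pos: [534.3, 284.4, 404.9]
tcp_rot: [3.141, 0.0, 2.846]
ft_force: [0.9, 0.7, 1.5]
opening: 0.999
grip_force: 0.0
```

Run:
```python
from h import *
w=read_camera("wrist"); save(w,"w1.png"); print(ray(w,(256,192)), proj(w,[[626,215,30],[585,-46,14]]))
for r in cut_out("soap_slice",w): print(r["confidence"],r["at"],r["region"].sum())
s=cut_out("soap_slice",w)
if s: print(fit([(w,s[0]["region"])],SL,[np.array([626,215,.387])]))
```

```text
(array([455.22944436, 308.82500199, 385.13318296]), array([ 0.27869289, -0.0829831 , -0.95679298])) [[226.10469433 250.16119907]
 [ 47.7188678  267.63605839]]
0.78 [224.9, 252.9] 1587
(array([6.26787663e+02, 2.13253904e+02, 4.42676168e-01]), np.float64(0.888265019651881))
```

View pics/w1.png

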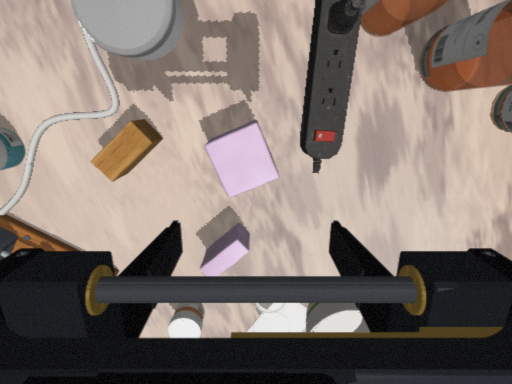

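The slice is at (225,250), partly hidden by the gripper rod. I'll turn to the grasp yaw and back off for a clear view.

Emit:
{"fn": "move_arm", "kwargs": {"commands": [[[0.1,0.2,0],-1,0.3],[[0.1,0.2,0],-1,0.3],[[0.1,0.2,0],-1,0.3],[[0.1,0.2,0],-1,0.3],[[0.1,0.2,0],-1,0.3],[[0.1,0.2,0],-1,0.3],[[0.1,0.2,0],-1,0.3],[[0.1,0.2,0],-1,0.3],[[0.1,0.2,0],-1,0.3],[[0.1,0.2,0],-1,0.3],[[0,0.2,0],-0.5,0.3],[[0,0,0],0,0.3]]}}

```text
t: 2.93
eef_pos: [562.3, 353.5, 404.7]
tcp_rot: [-3.142, -0.0, 2.006]
ft_force: [0.5, -0.3, -0.3]
opening: 0.654
grip_force: 0.0
```

Run:
```python
from h import *
w=read_camera("wrist"); save(w,"w2.png"); a=read_camera("scene"); b=read_camera("side"); s=env.state(); print(s["eef_pos"],s["tcp_rot"],s["joints"])
V=[]
for p in(w,a,b):
    r=cut_out("soap_slice",p)
    if r: print(r[0]["confidence"],r[0]["at"]); V.append((p,r[0]["region"]))
print(fit(V[:1],SL,[np.array([626,214,.43])]),fit(V,SL,[np.array([626,214,.43])]))
q,_=fit(V[:1],SL,[np.array([626,214,.43])])
im=w["image"].copy(); im[V[0][1]^sil(w,SL,q)]=[255,0,0]; cv2.imwrite("pics/w2d.png",im[:,:,::-1])
```

```text
[562.56166366 352.20313411 404.7775451 ] [-3.14144130e+00  3.23241921e-05  2.00830331e+00] [ 4.59919262e-01  5.47165818e-01  1.45581064e+00 -3.18506906e-05
  1.13876824e+00  2.24256210e-02]
0.59 [256.5, 269.2]
0.63 [189.0, 207.6]
0.81 [287.9, 159.1]
(array([6.26063729e+02, 2.13894686e+02, 4.26045838e-01]), np.float64(0.48850118953211735)) (array([6.27111189e+02, 2.12639942e+02, 3.84185946e-01]), np.float64(0.6951692888252693))
```

View pics/w2d.png

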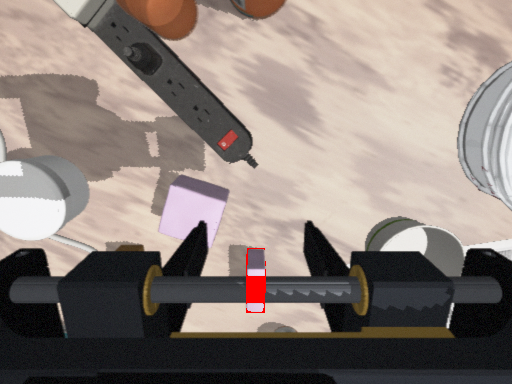

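Slice is at (256,280), between the finger columns but under the rod. I'll move closer so it clears the rod.

Emit:
{"fn": "move_arm", "kwargs": {"commands": [[[0.4,-0.9,-0.5],0,0.3],[[0.4,-0.9,-0.5],0,0.3],[[0.4,-0.9,-0.5],0,0.3],[[0.4,-0.9,-0.5],0,0.3],[[0,0,0],0,0.3]]}}

```text
t: 3.65
eef_pos: [612.5, 239.5, 341.9]
tcp_rot: [-3.138, 0.0, 2.003]
ft_force: [-0.2, 0.2, -1.2]
opening: 0.647
grip_force: 0.0
```

Run:
```python
from h import *
w=read_camera("wrist"); s=env.state(); print(s["eef_pos"],s["tcp_rot"])
r=cut_out("soap_slice",w); print([(x["confidence"],x["at"]) for x in r]); m=r[0]["region"]
q,i=fit([(w,m)],SL,[np.array([626,214,.43])]); print(q,i)
im=w["image"].copy(); im[m^sil(w,SL,q)]=[255,0,0]; cv2.imwrite("pics/w3d.png",im[:,:,::-1])
```

```text
[611.96043273 241.40454394 343.31260689] [-3.13908847e+00 -2.10991629e-04  2.00281694e+00]
[(0.94, [254.6, 214.3])]
[6.26445194e+02 2.13067316e+02 4.44899049e-01] 0.8773491592482691
```

View pics/w3d.png

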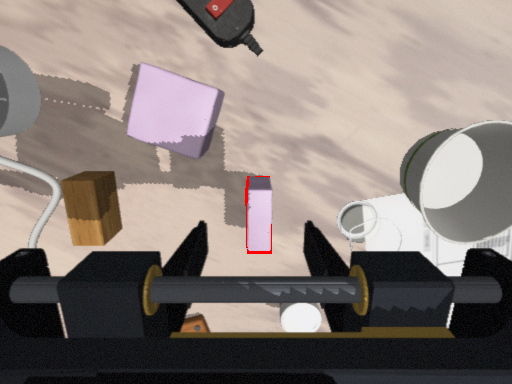

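The slice is clear at (259,215), aligned with the tool, and the fit is good. Next: centre, descend, grip.

Emit:
{"fn": "move_arm", "kwargs": {"commands": [[[0.25,-0.5,0],0.1,0.3],[[0.25,-0.5,-0.2],0,0.3],[[0,0,-0.8],0,0.3],[[0,0,-0.8],0,0.3],[[0,0,-0.8],0,0.3],[[0,0,-0.8],0,0.3],[[0,0,-0.8],0,0.3],[[0,0,-0.4],0,0.3],[[0,0,0],0,0.3],[[0,0,0],0,-1],[[0,0,0],0,-1],[[0,0,0],0,-1],[[0,0,0],0,-1],[[0,0,0],0,-1],[[0,0,0],0,-1],[[0,0,0],0,-1]]}}

```text
t: 5.08
eef_pos: [626.3, 213.9, 207.3]
tcp_rot: [3.141, 0.0, 2.014]
ft_force: [-0.1, 0.5, 3.4]
opening: 0.263
grip_force: 29.7
```

Gripped: the opening is 25 mm. Next I'll lift, turn, and carry it over the holder.

Emit:
{"fn": "move_arm", "kwargs": {"commands": [[[0,0,1],0,-1],[[0,0,1],0,-1],[[-0.12,-0.61,0.25],-1,-1],[[-0.12,-0.61,0.25],-1,-1],[[-0.12,-0.61,0.25],-1,-1],[[-0.12,-0.61,0.25],-1,-1],[[-0.12,-0.61,0.25],-1,-1],[[-0.12,-0.61,0.25],-1,-1],[[-0.12,-0.61,0.25],-1,-1],[[-0.12,-0.61,0.25],-1,-1],[[-0.12,-0.61,0.25],-1,-1],[[-0.12,-0.61,0.25],-1,-1],[[-0.12,-0.61,0.25],-1,-1],[[-0.12,-0.61,0.25],-1,-1],[[-0.12,-0.61,0.25],-1,-1],[[-0.12,-0.61,0.25],-1,-1],[[-0.12,-0.61,0.25],-1,-1],[[0,0,0],-1,-1],[[0,0,0],-0.3,-1],[[0,0,0],0,-1]]}}

```text
t: 6.75
eef_pos: [572.0, -60.7, 379.2]
tcp_rot: [-3.141, 0.0, 0.71]
ft_force: [-0.2, 0.2, -1.5]
opening: 0.265
grip_force: 29.7
```

Run:
```python
from h import *
w=read_camera("wrist"); save(w,"w4.png"); s=env.state(); print(s["eef_pos"],s["tcp_rot"],s["opening"])
r=cut_out("holder",w); print([(x["confidence"],x["at"],x["region"].sum()) for x in r]); m=r[0]["region"]
q,i=fit([(w,m)],HO,[np.array([585,-46,-2.44])]); print(q,i)
im=w["image"].copy(); q=np.array([585.,-46,-2.44]) if i<.5 else q
for P in HO:
    h=cv2.convexHull(proj(w,place(P,q)).astype(np.int32)); cv2.polylines(im,[h],True,(0,255,0),1)
cv2.imwrite("pics/w4d.png",im[:,:,::-1])
```

```text
[572.09473448 -60.36205842 379.03796918] [-3.14121914e+00  2.38622904e-04  7.11992483e-01] 0.2674002663170598
[(0.62, [250.6, 135.0], np.int64(7806))]
[583.19884318 -46.36641     -2.41549551] 0.726139534883721
```

View pics/w4d.png

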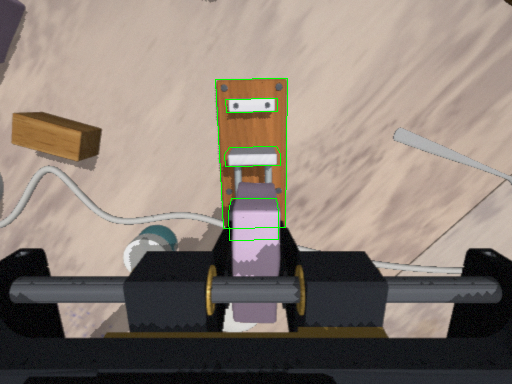

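Run:
```python
import h
from h import *
w=read_camera("wrist"); m=cut_out("holder",w)[0]["region"].copy(); m[182:]=0
o=h.sil
def sil2(p,P,q):
    s=o(p,P,q).copy(); s[182:]=0; return s
h.sil=sil2
q,i=fit([(w,m)],HO,[np.array([583,-46,-2.42])]); print(q,i)
hsv=cv2.cvtColor(w["image"],cv2.COLOR_RGB2HSV)
for r in (90,120,135,165,175):  # board edge columns from saturation
    x=np.nonzero(m[r])[0]; e=np.abs(np.diff(w["image"][r].astype(int),axis=0)).sum(1)
    x1=[np.argmax(e[a-8:a+9])+a-8 for a in(x[0],x[-1])]
    P=[at_z(w,(c+.5,r),14)[:2] for c in x1]; c,s=np.cos(q[2]),np.sin(q[2])
    print(r,x[0],x[-1],x1,[np.round([(p-q[:2])@[c,s],(p-q[:2])@[-s,c]],1) for p in P])
# in-hand target
for hx in(-60,-17,-22): print(hx,q[:2]+hx*np.array([c,s]))
print(q[2]+np.pi)
```

```text
[582.99381237 -46.27072671  -2.41137041] 0.9777840269966255
90 217 287 [np.int64(215), np.int64(287)] [array([-79.7, -40.8]), array([-78.3,  40.1])]
120 219 286 [np.int64(216), np.int64(286)] [array([-46.9, -41.5]), array([-45.5,  39.5])]
135 220 286 [np.int64(218), np.int64(286)] [array([-29.8, -40.1]), array([-28.4,  39.7])]
165 221 286 [np.int64(228), np.int64(286)] [array([  6.2, -30. ]), array([ 7.5, 40.2])]
175 222 286 [np.int64(220), np.int64(286)] [array([ 18.5, -40.3]), array([19.9, 40.4])]
-60 [627.69538316  -6.2486132 ]
-17 [595.65925743 -34.93112788]
-22 [599.38438833 -31.59595176]
0.7302222386386066
```

Emit:
{"fn": "move_arm", "kwargs": {"commands": [[[0.65,0.6,0],0.25,-1],[[0.65,0.65,0],0,-1],[[0.6,0.6,0],0,-1],[[0,0,-0.7],0,-1],[[0,0,-0.7],0,-1],[[0,0,-0.7],0,-1],[[0,0,-0.7],0,-1],[[0,0,-0.7],0,-1],[[0,0,-0.5],0,-1],[[0,0,-0.4],0,-1],[[0,0,0],0,-1],[[0,0,0],0,-1]]}}

```text
t: 7.95
eef_pos: [629.3, -4.9, 247.1]
tcp_rot: [-3.141, 0.0, 0.731]
ft_force: [0.4, 0.5, -1.0]
opening: 0.268
grip_force: 29.7
```

Run:
```python
from h import *
s=env.state(); print(s["eef_pos"],s["tcp_rot"],s["ft_force"])
b=read_camera("side"); w=read_camera("wrist")
c=cv2.resize(b["image"][150:270,200:360],(640,480),interpolation=cv2.INTER_CUBIC); cv2.imwrite("pics/s5.png",c[:,:,::-1])
```

```text
[629.31691564  -4.93402498 247.06020207] [-3.14113489e+00  4.79666977e-04  7.30609674e-01] [ 0.37315741  0.5296308  -0.95327198]
```

View pics/s5.png

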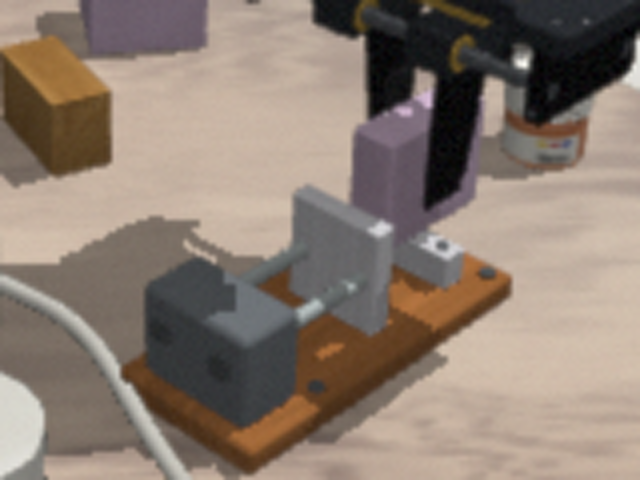

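The slice hangs upright just above the stop, in front of the jaw. Next I'll push the jaw back.

Emit:
{"fn": "move_arm", "kwargs": {"commands": [[[-0.145,-0.13,0],0,-1],[[-0.145,-0.13,0],0,-1],[[-0.145,-0.13,0],0,-1],[[-0.145,-0.13,0],0,-1],[[-0.145,-0.13,0],0,-1],[[-0.145,-0.13,0],0,-1],[[-0.145,-0.13,0],0,-1],[[-0.145,-0.13,0],0,-1],[[0,0,0],0,-1],[[0,0,0],0,-1]]}}

```text
t: 8.88
eef_pos: [594.2, -36.5, 248.0]
tcp_rot: [3.141, -0.002, 0.729]
ft_force: [3.0, 6.0, 1.4]
opening: 0.265
grip_force: 29.7
```

Run:
```python
from h import *
b=read_camera("side"); w=read_camera("wrist"); s=env.state(); print(s["eef_pos"],s["tcp_rot"],s["ft_force"])
c=np.vstack([cv2.resize(b["image"][160:260,210:350],(420,300),interpolation=cv2.INTER_CUBIC),cv2.resize(w["image"],(420,300))]); cv2.imwrite("pics/s6.png",c[:,:,::-1])
```

```text
[594.3855617  -36.34999703 248.0120023 ] [ 3.14037329e+00 -1.68768518e-03  7.29287188e-01] [3.41111893 5.90000452 3.03672112]
```

View pics/s6.png

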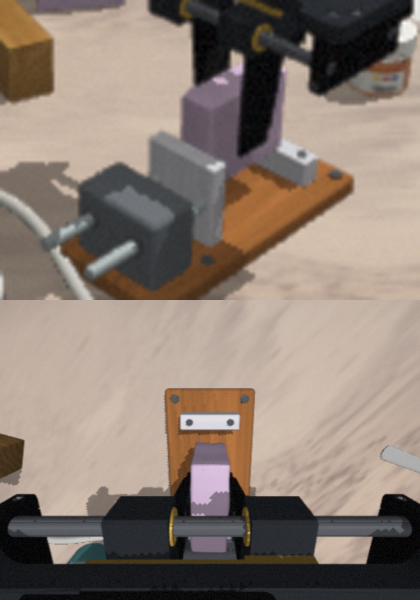

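The jaw is pushed back at about 6.8 N, and the slice's end is clear behind the stop. Next I'll lower it.

Emit:
{"fn": "move_arm", "kwargs": {"commands": [[[0,0,-0.2],0,-1],[[0,0,-0.2],0,-1],[[0,0,-0.2],0,-1],[[0,0,-0.15],0,-1],[[0,0,-0.05],0,-1],[[0,0,0],0,-1],[[0,0,0],0,-1]]}}

```text
t: 9.57
eef_pos: [594.6, -36.5, 223.5]
tcp_rot: [3.14, -0.001, 0.73]
ft_force: [6.9, 3.5, -4.7]
opening: 0.264
grip_force: 30.0
```

Emit:
{"fn": "move_arm", "kwargs": {"commands": [[[0,0,-0.05],0,-1],[[0,0,-0.03],0,-1],[[0,0,0],0,-1],[[0,0,0],0,-1]]}}

```text
t: 9.9
eef_pos: [594.7, -36.5, 221.5]
tcp_rot: [3.14, -0.002, 0.73]
ft_force: [4.8, 3.2, -0.0]
opening: 0.265
grip_force: 30.0
```

Emit:
{"fn": "move_arm", "kwargs": {"commands": [[[0.05,0.045,-0.02],0,-1],[[0.05,0.045,-0.02],0,-1],[[0,0,-0.02],0,-1],[[0,0,0],0,-1],[[0,0,0],0,-1]]}}

```text
t: 10.32
eef_pos: [597.2, -34.3, 221.3]
tcp_rot: [3.14, -0.001, 0.73]
ft_force: [-4.5, -1.2, 20.5]
opening: 0.261
grip_force: 30.0
```

On the board now (20 N vertical). I'll relax a little and open.

Emit:
{"fn": "move_arm", "kwargs": {"commands": [[[0,0,0.03],0,-1],[[0,0,0],0,-0.3],[[0,0,0],0,-0.2],[[0,0,0],0,-0.1],[[0,0,0],0,0],[[0,0,0],0,0],[[0,0,0],0,0]]}}

```text
t: 10.9
eef_pos: [597.3, -33.7, 219.8]
tcp_rot: [-3.141, 0.0, 0.73]
ft_force: [0.8, 0.0, 0.5]
opening: 0.495
grip_force: 0.0
```

Run:
```python
from h import *
s=env.state(); print(s["eef_pos"],s["ft_force"],s["opening"])
b=read_camera("side"); w=read_camera("wrist")
c=np.vstack([cv2.resize(b["image"][160:260,210:350],(420,300),interpolation=cv2.INTER_CUBIC),cv2.resize(w["image"],(420,300))]); cv2.imwrite("pics/s7.png",c[:,:,::-1])
```

```text
[597.30678988 -33.68742673 219.77192045] [0.82651023 0.00676993 0.51935666] 0.49528332576254647
```

View pics/s7.png

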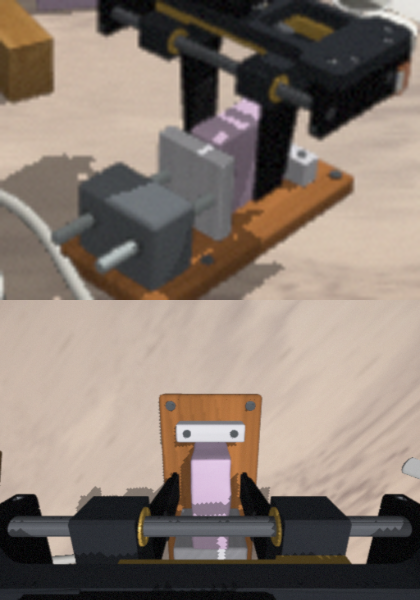

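The slice is released, and the jaw holds it against the stop. I'll retreat straight up and check.

Emit:
{"fn": "move_arm", "kwargs": {"commands": [[[0,0,0.3],0,0],[[0,0,0.8],0,0],[[0,0,0.9],0,0],[[0,0,0.9],0,0],[[0,0,0.9],0,0],[[0,0,0.9],0,0],[[-0.5,-0.5,0],0,0],[[-0.5,-0.5,0],0,0],[[0,0,0],0,0]]}}

```text
t: 11.75
eef_pos: [565.5, -65.0, 362.2]
tcp_rot: [3.141, 0.0, 0.729]
ft_force: [0.0, 0.6, 0.0]
opening: 0.502
grip_force: 0.0
```

Run:
```python
from h import *
w=read_camera("wrist"); a=read_camera("scene"); b=read_camera("side")
S=[P+[0,0,14] for P in SL]
V=[]
for p in(w,b):
    r=cut_out("soap_slice",p)
    if r: print(r[0]["confidence"],r[0]["at"]); V.append((p,r[0]["region"]))
q,i=fit(V[:1],S,[np.array([599.4,-31.6,.73-np.pi/2])]); d=q[:2]-[583,-46.27]; c,s=np.cos(-2.411),np.sin(-2.411)
print(q,i,"holder xy",d@[c,s],d@[-s,c],"yaw err",q[2]+np.pi/2-.73)
im=w["image"].copy()
g=np.array([599.4,-31.6,.73-np.pi/2])
cv2.polylines(im,[cv2.convexHull(proj(w,place(S[0],g)).astype(np.int32))],True,(0,255,0),1)
c=np.vstack([cv2.resize(b["image"][160:260,210:350],(420,300),interpolation=cv2.INTER_CUBIC),cv2.resize(im[20:240,110:418],(420,300))]); cv2.imwrite("pics/s8.png",c[:,:,::-1])
```

```text
0.98 [251.7, 138.3]
0.66 [295.0, 206.8]
[600.26289993 -31.63403453  -0.85336509] 0.9157164105106594 holder xy -22.62378911777668 0.6191651313744353 yaw err -0.012568760425744396
```

View pics/s8.png

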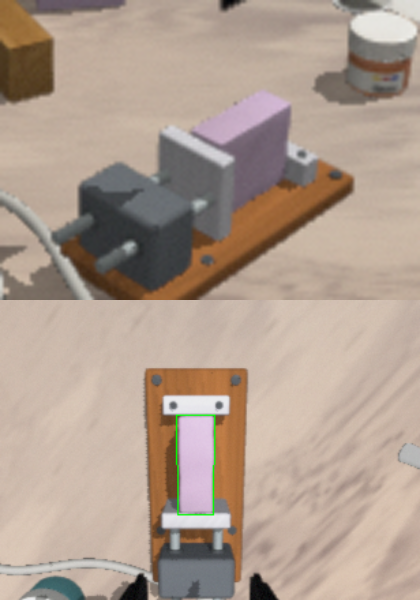

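The slice stands upright between stop and jaw and matches the expected outline. Handing in the job.

```bash
python3 -c "
from cell import env
print(env.job_done())"
```

```text
the job is handed in; nothing more can be done
None
```

The slice is loaded and the job is handed in: in the last pictures it stands upright between stop and jaw, measured within 1 mm of the seat and 0.6 mm off the middle line, with the gripper clear. The hand-in gave no verdict.

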